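Put the hardwood setting blocks back in their trays

TASK

Put the three hardwood blocks away: lay each one flat, right side up as it lies now, down in the recess of the tray made for its length (shortest block in the shortest tray, longest in the longest). Leave the cork sanding block and the drill bit box where they lie.

Things in the scene. Friction and masses are not known exactly. Their poses are not given: they have to be found in the camera images.
- block_short: The shortest and tallest of three plain hardwood blocks, pale oak: 45 mm wide (x), 60 mm long (y), 45 mm high, about 0.1 kg, loose on the bench. Origin at the centre of its underside, x across the short side, y along the long side, z up.
- block_middle: The middle-length hardwood block, dark brown: 45 mm wide (x), 95 mm long (y), 38 mm high, about 0.08 kg, loose on the bench. Origin at the centre of its underside, x across the short side, y along the long side, z up.
- block_long: The longest and flattest hardwood block, reddish brown: 50 mm wide (x), 120 mm long (y), 22 mm high, about 0.12 kg, loose on the bench. Origin at the centre of its underside, x across the short side, y along the long side, z up.
- tray_short: The shortest of three low trays (75 x 90 mm outside, recess 61 x 76 mm), made for the shortest block; fixed. 4 mm grey floor, wooden rim 7 mm wide, its top 14 mm above the bench (recess 10 mm deep); a 40 mm wide notch, open down to the floor, at the middle of each long side. Origin: centre of its underside, at bench level; x across the short side, y along the long side; recess centred on it.
- tray_middle: The middle-length low tray (75 x 125 mm outside, recess 61 x 111 mm), made for the middle-length block; fixed. 4 mm grey floor, wooden rim 7 mm wide, its top 14 mm above the bench (recess 10 mm deep); a 40 mm wide notch, open down to the floor, at the middle of each long side. Origin: centre of its underside, at bench level; x across the short side, y along the long side; recess centred on it.
- tray_long: The longest low tray (80 x 150 mm outside, recess 66 x 136 mm), made for the longest block; fixed. 4 mm grey floor, wooden rim 7 mm wide, its top 14 mm above the bench (recess 10 mm deep); a 40 mm wide notch, open down to the floor, at the middle of each long side. Origin: centre of its underside, at bench level; x across the short side, y along the long side; recess centred on it.
- sanding_block: Cork sanding block, light tan, 63 x 111 x 28 mm, lying in the row with the hardwood blocks. Bystander, loose, to be left alone; lies flat. Origin at the centre of its underside, x across the short side, y along the long side, z up.
- bit_box: Drill bit box, grey with a dark lid, 65 x 115 x 33 mm, at the right of the work. Bystander, loose, to be left alone; lies flat. Origin at the centre of its underside, x across the short side, y along the long side, z up.

How it is judged:
By the outcome, as a careful person would: the job done as asked, in the order asked, and still so for the second after the job is handed in, with the robot touching nothing.
It also fails if it takes over 83 s, if anything falls off the work surface, if the arm or the gripper's body presses on something with over 40 N, if the wrist force passes 120 N, or if a joint passes its speed limit or range.

ROBOT

A 6-joint arm with a two-finger parallel gripper is mounted at the origin on a cart in front of the work surface, level with it; the furniture and walls round the work are solid. World frame = base frame: x ahead of the robot, y to its left, z up, the work surface at z = 0. Lengths are in mm, angles in rad, forces in N, time in s.
With the tool pointing down it reaches from about 150 to 775 mm from the base axis. Payload 6.1 kg.
Tool frame: the origin (TCP) lies midway between the tips of the shut fingers; the grasp point (between the pads) lies 19 mm behind it (manip.grip_point_offset is the distance from the TCP to the grasp point, in mm); z points along the fingers, y is the line along which they close (so a half turn about z gives the same grasp; the last joint's range is limited). The gripper opens to 85 mm and grips with 20 to 120 N. Pads are 22 mm wide; open, the fingers measure 114 mm over their backs; the gripper's body (76 mm by 85 mm) begins 54 mm behind the grasp point. The pads swing forward as they close: fully open they stand 13 mm farther back than shut.
Start: joints at [-1.202, 0.126, -0.04, 1.405, 0, 1.571], TCP at [189.253, -489.685, 231.295] pointing down, gripper open.
Joint ranges: [-2.72, 2.72], [-0.95, 1.95], [-1.27, 1.35], [-1.78, 2.02], [-1.46, 1.47], [-3.14, 3.14]. Speed limits (rad/s): [2.39, 2.39, 3.01, 3.14, 3.14, 3.14].

INTERFACE

Orientations are given as a rotation vector (axis times angle).
In Python, from cell import get_state, cams, job, finder, manip gives the robot as it stands.
- The arm moves only by the tool servo_tool, never from a script. Its argument "motion" is a list of rows, each a list of 3 entries, a list of its own where there are three numbers: the shift along the tool's x, y, z as a fraction of full scale, then the turn about the tool's z as a fraction of full scale, then the opening, from -1 (shut) to 1 (fully open). A call has 1 to 5 rows; each row shifts and turns the commanded pose from where the row before left it, along the tool's axes as they then stand; what a row does not reach is not made up. Full scale, the value 1, is 30 cm for a shift and 45 degrees for a turn. A row lasts 1/8 s, in which the tool goes at most 62.5 mm and 10.7 degrees, less where a joint would pass 70% of its speed; a pose out of reach is approached as far as the arm can. A call with a number of a shift or a turn outside -1 to 1 is refused whole. A call with a gripper value outside its range is refused whole. The fingers move at their own pace and stop on an object; "force" is the grip in N (left out, the last holds). Time passes only in rows, so rows that do not move let the fingers close. It gives the time, the measured TCP pose, the force, the opening and the grip force at its end, in the units of the state.
- get_state(): the state, without advancing time (a new reading comes with each control period).
- cams.capture(name): name is "scene" or "top" or "wrist"; returns the picture (384x512x3 uint8, red, green, blue); there is no depth.
- cams.calibration(name): a dict with "K" (3x3 intrinsics, pixels), "dist" ([k1, k2, p1, p2, k3] as OpenCV has them; the pictures are not rectified), "R" (3x3) and "t" (3): a world point X has camera coordinates R X + t. Camera axes: x right, y down, z forward; pixel columns grow to the right and rows downward; lengths in mm; the calibration is good to about 2 mm. A picture is of the moment at which its call begins: read the wrist's pose just before it. calibration takes no time and is no camera call; for the wrist camera it gives the pose at the moment of the call.
- job.sign_off(): hands the job in; it is judged then, once.
Trained networks look in the newest picture that a camera, given by its name, has taken for a name from the list of things; names that differ only in an ending like _2 or _b are one class to them, and where a whole thing is asked for, a point or a joint stands for the part that bears it (a point fixed in the world has none). Each returns a list of dicts, best first, with "conf" (0 to 1); they miss things now and then, are a little off and sometimes report something else, mostly with a low value. They report only what shows in the picture. A call takes as long as a camera call.
- finder.spot_in(target, camera): "location" ([row, column] in pixels, amid what is visible of it).
The state is a dict: "t": time; "joints": joint angles; "qd": joint speeds; "tau": joint torques, N m; "tcp_pos": TCP position; "ee_rot": TCP orientation; "ft_force": force on the tool from outside, world axes, zero at the start; "moment": the same for the moment, N m; "finger_gap": opening from 0.0 (shut) to 1.0 (fully open); "gripper_force": force on a finger pad.
Only numpy, scipy, OpenCV 4.12 (cv2) and the standard library are available. Lean on these libraries where they do the work, as an engineer would, in place of code of your own. Each camera call takes 0.05 s, during which the arm holds its last target. There are 200 camera calls.

## Working session

There is one attempt and no reset: what is moved stays moved. The work goes in short steps, Python scripts to look and compute and a tool call to move; the robot and the scene stay as the last step left them, time stands still between calls to the robot, and variables do not carry over. Pictures are saved under pics/ and viewed, at most 14 in all, crops included, and the job is handed in when it is done.

Besides the shell and the picture viewer there is one more tool, called as name(argument=value, ...) on one line, values as JSON. servo_tool: Moves the arm, as the interface text tells. Shift numbers are shares of 30 cm and turn numbers shares of 45 degrees, none past 1 either way. Its arguments: {"type":"object","properties":{"motion":{"type":"array"},"force":{"type":"number"}},"required":["motion"]}

```bash
mkdir -p pics; ls
python3 - <<'E'
from cell import get_state,cams,finder,manip
import cv2
for c in ["top","scene"]:
    im=cams.capture(c); cv2.imwrite(f"pics/{c}0.png",im[:,:,::-1])
    for n in "block_short block_middle block_long tray_short tray_middle tray_long sanding_block bit_box".split():
        print(c,n,[(d['location'],round(d['conf'],2)) for d in finder.spot_in(n,c)[:3]])
s=get_state();print(s);print(manip.grip_point_offset)
for c in ["top","scene"]: print(cams.calibration(c))
E
```

```text
pics
top block_short [([206.4, 152.5], 0.69)]
top block_middle [([224.0, 266.8], 0.6)]
top block_long [([222.2, 314.8], 0.76)]
top tray_short []
top tray_middle [([166.6, 174.5], 0.76)]
top tray_long [([169.3, 229.6], 0.77)]
top sanding_block []
top bit_box [([184.2, 360.6], 0.9)]
scene block_short [([148.2, 196.4], 0.91)]
scene block_middle [([214.6, 238.9], 0.95), ([248.4, 273.3], 0.62)]
scene block_long [([250.9, 271.3], 0.75), ([150.1, 242.1], 0.2)]
scene tray_short [([262.6, 341.0], 0.65), ([219.2, 295.1], 0.6)]
scene tray_middle [([147.4, 241.7], 0.62)]
scene tray_long [([179.3, 263.2], 0.75)]
scene sanding_block [([179.6, 210.5], 0.79), ([263.0, 342.9], 0.55)]
scene bit_box [([260.8, 342.6], 0.78)]
{'t': 0.9, 'joints': array([-1.20202068e+00,  1.25785358e-01, -3.95726615e-02,  1.40537529e+00,
        4.10459837e-05,  1.57083126e+00]), 'qd': array([-0.00040971,  0.00025719,  0.00011746, -0.00071356,  0.00042425,
       -0.00076748]), 'tau': array([ 1.51128634e-04, -4.35688877e+01,  3.53091037e+01,  9.94043839e-04,
        4.57536976e-05, -2.14741974e-06]), 'tcp_pos': array([ 18
[... 509 characters left out ...]
        ,  0.        ,  0.        ]), 'R': array([[ 0.01872488, -0.99974151, -0.01289528],
       [-0.99018978, -0.01675667, -0.13872065],
       [ 0.13846871,  0.0153663 , -0.99024759]]), 't': array([-240.28796878,  556.34408957,  997.02592587])}
{'K': array([[497.5143167 ,   0.        , 255.25342623],
       [  0.        , 497.5143167 , 191.25667955],
       [  0.        ,   0.        ,   1.        ]]), 'dist': array([-0.07131448,  0.        ,  0.        ,  0.        ,  0.        ]), 'R': array([[ 0.84523667, -0.53426094, -0.01184134],
       [-0.33743973, -0.51640803, -0.78705602],
       [ 0.41437832,  0.66924435, -0.61676787]]), 't': array([-574.46978393,   87.21436631, 1260.51293203])}
```

Run:
```python
import cv2
a=cv2.imread("pics/top0.png")[130:270,110:410]; cv2.imwrite("pics/top0c.png",cv2.resize(a,None,fx=2.66,fy=2.66,interpolation=cv2.INTER_CUBIC))
a=cv2.imread("pics/scene0.png")[110:310,150:400]; cv2.imwrite("pics/scene0c.png",cv2.resize(a,None,fx=3,fy=3,interpolation=cv2.INTER_CUBIC))
```

```text
(no output)
```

View pics/top0c.png

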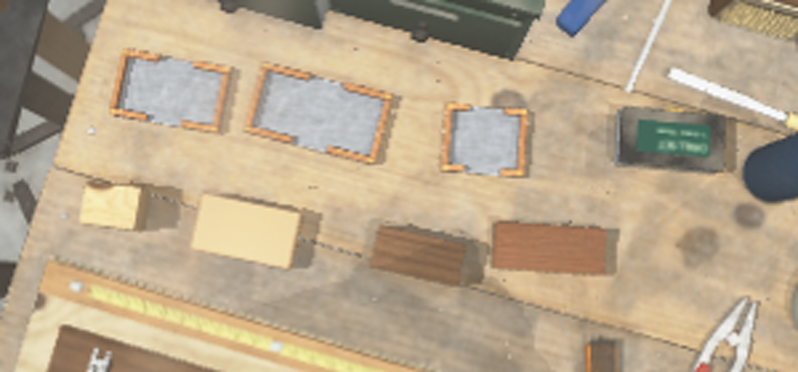

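View pics/scene0c.png

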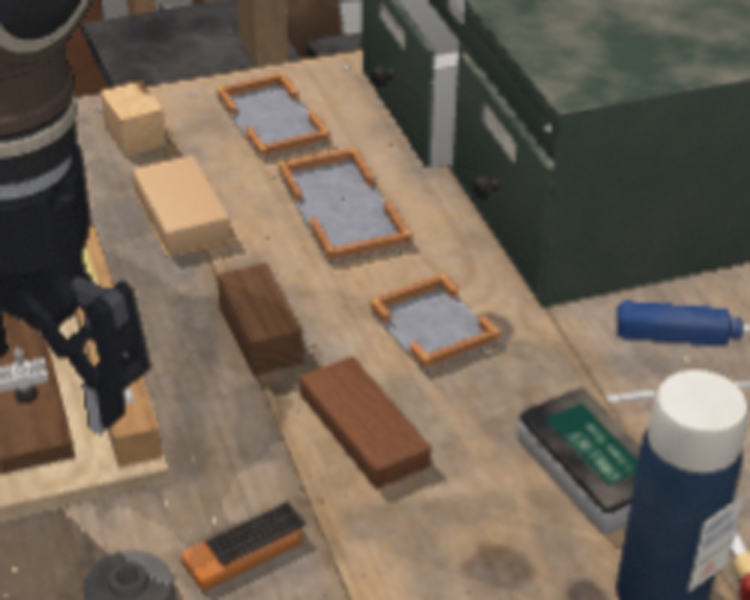

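The top crop (scale 2.66, offset 110,130) shows the blocks from left to right: short at (152,206), cork at (203,216), middle at (267,224) and long at (315,222). The trays are middle (174,166), long (230,169) and short, which the finder missed, at about (292,182). The bit box is at (361,184). The scene view shows the same layout, with a cabinet behind the trays.

```bash
cat > h.py <<'E'
import numpy as np,cv2
from cell import get_state,cams,finder
def und(c,px): # px (col,row)
    return cv2.undistortPoints(np.array(px,float).reshape(-1,1,2),c['K'],np.array(c['dist'],float))[:,0]
def plane(c,px,z):
    n=und(c,px); d=np.c_[n,np.ones(len(n))]@c['R']; o=-c['R'].T@c['t']
    return o+d*((z-o[2])/d[:,2])[:,None]
def tri(c1,p1,c2,p2):
    P=lambda c:np.c_[c['R'],c['t']]
    X=cv2.triangulatePoints(P(c1),P(c2),und(c1,p1).T,und(c2,p2).T); return (X[:3]/X[3]).T
def proj(c,X):
    return cv2.projectPoints(np.array(X,float).reshape(-1,3),cv2.Rodrigues(c['R'])[0],c['t'],c['K'],np.array(c['dist'],float))[0][:,0]
E
python3 - <<'E'
from h import *
np.set_printoptions(precision=1,suppress=True)
c=cams.calibration("top");s=cams.calibration("scene");w=cams.calibration("wrist")
t={'bs':(152.5,206.4),'bm':(266.8,224),'bl':(314.8,222.2),'tm':(174.5,166.6),'tl':(229.6,169.3),'ts':(292,182),'sand':(203,216),'bit':(360.6,184.2)}
q={'bs':(196.4,148.2),'bm':(238.9,214.6),'bl':(271.3,250.9),'tm':(241.7,147.4),'tl':(263.2,179.3),'ts':(295.1,219.2),'sand':(210.5,179.6),'bit':(342.6,260.8)}
for k in t: print(k,plane(c,[t[k]],20 if k[0]!='t' else 5),tri(c,[t[k]],s,[q[k]]))
print(w,-w['R'].T@w['t'])
print(cv2.Rodrigues(get_state()['ee_rot'])[0])
E
```

```text
bs [[499.5  60.5  20. ]] [[502.9  58.6  21.3]]
bm [[ 455.3 -271.9   20. ]] [[ 456.8 -272.7   18.8]]
bl [[ 462.7 -409.2   20. ]] [[ 463.7 -412.     3.1]]
tm [[620.9   5.1   5. ]] [[625.    1.2  10.9]]
tl [[ 615.2 -159.9    5. ]] [[ 612.7 -156.9   -4.8]]
ts [[ 580.2 -344.7    5. ]] [[ 581.6 -345.6   -2.7]]
sand [[474.7 -88.2  20. ]] [[476.  -86.1   4.8]]
bit [[ 574.9 -543.5   20. ]] [[ 573.1 -542.2   21.4]]
{'K': array([[286.3,   0. , 256.5],
       [  0. , 286.3, 188.4],
       [  0. ,   0. ,   1. ]]), 'dist': array([0., 0., 0., 0., 0.]), 'R': array([[ 0.4, -0.9, -0. ],
       [-0.9, -0.3,  0.3],
       [-0.3, -0.1, -0.9]]), 't': array([-525. ,  -40.9,  382. ])} [ 267.6 -459.8  374.4]
[[ 0.9  0.4  0. ]
 [ 0.4 -0.9 -0. ]
 [ 0.   0.  -1. ]]
```

servo_tool(motion=[[[0.2, -0.04, -0.013], 0, 1], [[0.2, -0.04, -0.013], 0, 1], [[0.2, -0.04, -0.013], 0, 1], [[0.2, -0.04, -0.013], 0, 1], [[0.2, -0.04, -0.013], 0, 1]])

```text
t: 1.52
tcp_pos: [449.0, -324.3, 251.1]
ee_rot: [3.088, 0.576, 0.0]
ft_force: [0.1, -0.4, 0.3]
finger_gap: 1.0
gripper_force: 0.0
```

servo_tool(motion=[[[0, 0, 0], -0.22, 1], [[0, 0, 0], -0.22, 1], [[0, 0, 0], -0.22, 1], [[0, 0, 0], -0.22, 1], [[0, 0, 0], -0.22, 1]])

```text
t: 2.15
tcp_pos: [447.5, -325.5, 250.8]
ee_rot: [-2.558, -1.823, 0.0]
ft_force: [-0.4, 0.4, -0.2]
finger_gap: 0.998
gripper_force: 0.0
```

servo_tool(motion=[[[0, 0, 0], -0.22, 1], [[0, 0, 0], -0.21, 1], [[0, 0, 0], 0, 1], [[0, 0, 0], 0, 1]])

```text
t: 2.65
tcp_pos: [447.5, -325.6, 250.8]
ee_rot: [2.225, 2.218, -0.0]
ft_force: [-0.6, 0.4, -0.6]
finger_gap: 0.999
gripper_force: 0.0
```

Run:
```python
from h import *
import pickle
c=cams.calibration("wrist");im=cams.capture("wrist");cv2.imwrite("pics/w1.png",im[:,:,::-1]);pickle.dump(c,open("w1.pkl","wb"))
print(get_state()['tcp_pos'],cv2.Rodrigues(get_state()['ee_rot'])[0].round(4),-c['R'].T@c['t'])
for n in "block_short block_middle block_long tray_short tray_middle tray_long sanding_block".split():
    print(n,[(d['location'],round(d['conf'],2)) for d in finder.spot_in(n,"wrist")[:3]])
```

```text
[ 447.4435692  -325.58534325  250.81148783] [[ 2.5e-03  1.0e+00 -0.0e+00]
 [ 1.0e+00 -2.5e-03 -1.0e-04]
 [-1.0e-04 -0.0e+00 -1.0e+00]] [ 448.23188947 -242.30462813  393.87970787]
block_short [([302.1, 326.2], 0.38)]
block_middle [([111.9, 260.5], 0.56)]
block_long [([211.2, 264.6], 0.67)]
tray_short [([163.3, 351.6], 0.9)]
tray_middle []
tray_long [([41.0, 383.3], 0.76)]
sanding_block [([0.0, 291.1], 0.58)]
```

View pics/w1.png

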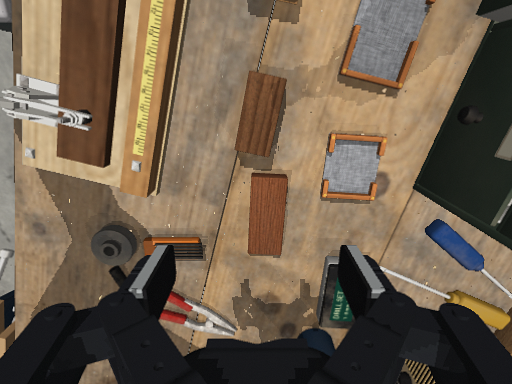

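The wrist view shows the middle block at (260,112), the long block at (268,214), the short tray at (353,166) and part of the long tray at (385,40). I'll take more views along +y.

servo_tool(motion=[[[0.18, 0.05, 0], 0, 1], [[0.18, 0.05, 0], 0, 1], [[0.08, 0.05, 0], 0, 1], [[0, 0, 0], 0, 1]])

```text
t: 3.55
tcp_pos: [493.2, -192.1, 250.8]
ee_rot: [2.218, 2.224, 0.0]
ft_force: [-0.9, -0.7, 0.8]
finger_gap: 1.002
gripper_force: 0.0
```

```bash
cat > snap.py <<'E'
from h import *
import pickle,sys
k=sys.argv[1]
c=cams.calibration("wrist");im=cams.capture("wrist");cv2.imwrite(f"pics/{k}.png",im[:,:,::-1]);pickle.dump(c,open(f"{k}.pkl","wb"))
print(get_state()['tcp_pos'],get_state()['ee_rot'])
E
python3 snap.py w2
```

```text
[ 492.70257961 -193.0928747   250.8179362 ] [ 2.21984967e+00  2.22278831e+00 -4.92700884e-04]
```

servo_tool(motion=[[[0.18, 0, 0], 0, 1], [[0.18, 0, 0], 0, 1], [[0.14, 0, 0], 0, 1], [[0, 0, 0], 0, 1]])

```text
t: 4.1
tcp_pos: [492.3, -42.6, 251.0]
ee_rot: [2.219, 2.223, 0.0]
ft_force: [0.0, -0.7, 0.2]
finger_gap: 0.998
gripper_force: 0.0
```

```bash
python3 snap.py w3
```

```text
[492.40857503 -43.74357367 250.90872658] [ 2.22042317e+00  2.22172446e+00 -5.97410761e-04]
```

servo_tool(motion=[[[0.18, 0, 0], 0, 1], [[0.18, 0, 0], 0, 1], [[0.0, 0, 0], 0, 1], [[0, 0, 0], 0, 1]])

```text
t: 4.65
tcp_pos: [492.8, 63.1, 250.7]
ee_rot: [2.223, 2.219, -0.001]
ft_force: [-0.0, 0.1, 0.7]
finger_gap: 1.0
gripper_force: 0.0
```

```bash
python3 snap.py w4; python3 -c "
import cv2,numpy as np
a=[cv2.imread(f'pics/w{k}.png')[0:330,180:500] for k in (2,3,4)]
cv2.imwrite('pics/m1.png',cv2.resize(np.hstack(a[:2]),None,fx=1.25,fy=1.25,interpolation=cv2.INTER_CUBIC))
cv2.imwrite('pics/m2.png',cv2.resize(a[2],None,fx=1.75,fy=1.75,interpolation=cv2.INTER_CUBIC))"
```

```text
[492.81804485  62.82159716 250.72800001] [ 2.22385503e+00  2.21854527e+00 -7.86274710e-04]
```

View pics/m1.png

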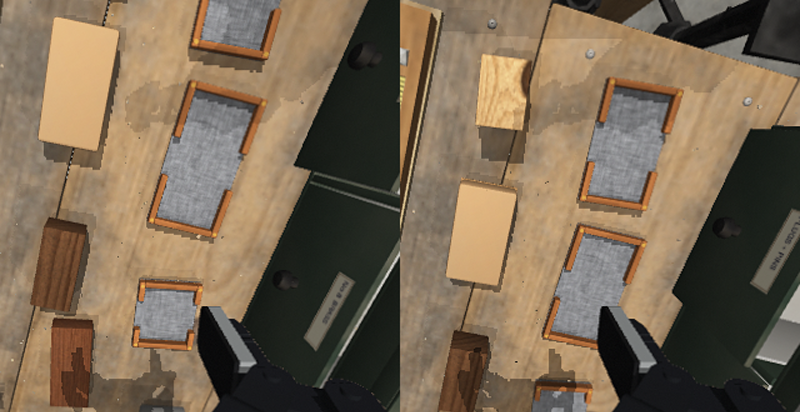

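View pics/m2.png

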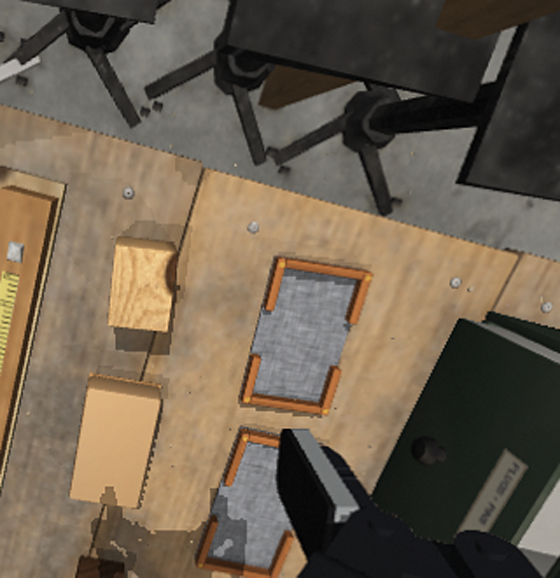

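The wrist views show all the trays and blocks clearly, and the finger hides only a corner of the long tray in w3. I'll fit the known box outlines to image edges in two views each, leaving height free as a check.

```bash
cat > fit.py <<'E'
from h import *
import pickle
from scipy.optimize import differential_evolution
from scipy.ndimage import map_coordinates
S={'block_short':(45,60,45),'block_middle':(45,95,38),'block_long':(50,120,22),'tray_short':(75,90,14),'tray_middle':(75,125,14),'tray_long':(80,150,14),'sanding_block':(63,111,28)}
def load(k):
    im=cv2.imread(f"pics/{k}.png"); g=cv2.GaussianBlur(cv2.cvtColor(im,cv2.COLOR_BGR2LAB).astype(np.float32),(0,0),1.0)
    gx=[cv2.Sobel(g[...,i],cv2.CV_32F,1,0)/8 for i in range(3)];gy=[cv2.Sobel(g[...,i],cv2.CV_32F,0,1)/8 for i in range(3)]
    return pickle.load(open(f"{k}.pkl","rb")),gx,gy
def rect(w,l,p,z):
    c,s=np.cos(p[2]),np.sin(p[2]); q=np.array([[-w,-l],[w,-l],[w,l],[-w,l]])/2@np.array([[c,s],[-s,c]])
    return np.c_[q+p[:2],np.full(4,z)]
def score(p,n,V,h):
    w,l,H=S[n]; f=0
    for c,gx,gy in V:
        top=proj(c,rect(w,l,p,h)); bot=proj(c,rect(w,l,p,h-H))
        hull=cv2.convexHull(np.r_[top,bot].astype(np.float32))[:,0]
        polys=[top,hull]
        if n[0]=='t': polys.append(proj(c,rect(w-14,l-14,p,h)))
        for P in polys:
            tot=0
            for a,b in zip(P,np.roll(P,-1,0)):
                d=b-a; L=np.hypot(*d)
                if L<4: continue
                nx,ny=-d[1]/L,d[0]/L; q=a+d*np.linspace(.08,.92,25)[:,None]
                e=sum(np.abs(map_coordinates(gx[i],q.T[::-1],order=1)*nx+map_coordinates(gy[i],q.T[::-1],order=1)*ny) for i in range(3))
                tot+=np.minimum(e,12).mean()*L
            f+=tot/np.hypot(*(P-np.roll(P,-1,0)).T).sum()
    return -f
def fit(n,views,xy,r=20,yaw0=0,ry=.5,zfree=True):
    V=[load(k) for k in views]; H=S[n][2]
    b=[(xy[0]-r,xy[0]+r),(xy[1]-r,xy[1]+r),(yaw0-ry,yaw0+ry)]+([(H-10,H+10)] if zfree else [])
    R=differential_evolution(lambda p:score(p,n,V,p[3] if zfree else H),b,seed=1,maxiter=60,popsize=12,tol=1e-5)
    return R.x,R.fun
if __name__=="__main__":
    J=[('block_middle',('w1','w2'),(455,-272)),('block_long',('w1','w2'),(463,-410)),('block_short',('w3','w4'),(500,60)),('tray_short',('w1','w2'),(580,-345)),('tray_middle',('w3','w4'),(621,3)),('tray_long',('w2','w3'),(614,-158)),('sanding_block',('w2','w3'),(475,-88))]
    out={}
    for n,v,xy in J:
        for z in (True,False):
            x,f=fit(n,v,xy,zfree=z); print(n,z,x.round(1)[:2],'deg',np.degrees(x[2]).round(1),x[3:].round(1),round(f,1))
        out[n]=x
    pickle.dump(out,open("poses.pkl","wb"))
    vs=[]
    for k in ('w1','w2','w3'):
        im=cv2.imread(f"pics/{k}.png"); im=cv2.resize(im,None,fx=2,fy=2); c=pickle.load(open(k+".pkl","rb"))
        for n,x in out.items():
            w,l,H=S[n]
            for z in (0,H): cv2.polylines(im,[(proj(c,rect(w,l,x,z))*2*8).astype(int)],True,(0,255,0) if z else (255,0,255),1,cv2.LINE_AA,3)
        vs.append(im[:,360:1000])
    cv2.imwrite("pics/ov.png",cv2.resize(np.hstack([v[:560,:480] for v in vs]),None,fx=.55,fy=.55,interpolation=cv2.INTER_AREA))
E
python3 fit.py
```

```text
block_middle True [ 450.  -270.5] deg -12.6 [37.3] -44.5
block_middle False [ 450.  -270.4] deg -12.6 [] -44.5
block_long True [ 461.8 -413.2] deg -3.7 [22.5] -48.0
block_long False [ 461.8 -413.5] deg -3.7 [] -48.0
block_short True [499.8  57.8] deg -9.2 [42.6] -46.2
block_short False [499.6  58. ] deg -8.9 [] -46.2
tray_short True [ 578.6 -343.8] deg -4.5 [12.2] -64.5
tray_short False [ 578.  -343.6] deg -4.5 [] -64.4
tray_middle True [629.1   7.9] deg -9.3 [12.8] -65.3
tray_middle False [628.7   7.9] deg -9.3 [] -65.1
tray_long True [ 606.1 -158.6] deg -13.5 [13.2] -62.4
tray_long False [ 606.  -158.5] deg -13.3 [] -62.4
sanding_block True [475.  -85.8] deg -10.6 [24.9] -46.7
sanding_block False [478.5 -86.5] deg -11.0 [] -45.3
```

View pics/ov.png

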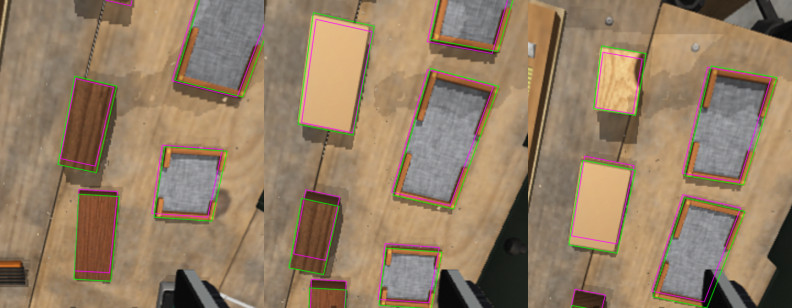

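The fitted outlines (green top, magenta base) match all seven things in the overlay. Measured heights are within about 3 mm of the stated ones. Next I'll check cabinet clearance and plan the short block.

```bash
cat > go.py <<'E'
from h import *
import sys
# usage: go.py x y z yaw_deg(of block) -> turn fraction, then shift (after the turn) in full-scale fractions
x,y,z,yaw=map(float,sys.argv[1:5]); s=get_state(); R=cv2.Rodrigues(s['ee_rot'])[0]
a=np.degrees(np.arctan2(R[1,0],R[0,0])); turn=a-(90+yaw)
R2=R@cv2.Rodrigues(np.array([0,0,np.radians(turn)]))[0]
print('tcp',s['tcp_pos'].round(1),'turn',(turn/45).round(3),'shift',(R2.T@(np.array([x,y,z])-s['tcp_pos'])/300).round(4),'tilt',R[2].round(4))
E
python3 - <<'E'
from h import *
import pickle
for k,p in (('w2',(416,132)),('w3',(404,236)),('w2',(372,276))):
    for z in (0,150): print(k,p,z,plane(pickle.load(open(k+'.pkl','rb')),[p],z).round())
print(plane(cams.calibration('scene'),[(331.7,210),(150+375/3,110+75/3)],0).round())
E
python3 go.py 499.6 58 80 -9; python3 go.py 499.6 58 6 -9
```

```text
w2 (416, 132) 0 [[ 710. -162.    0.]]
w2 (416, 132) 150 [[ 628. -142.  150.]]
w3 (404, 236) 0 [[ 719. -171.    0.]]
w3 (404, 236) 150 [[633. -91. 150.]]
w2 (372, 276) 0 [[ 681. -393.    0.]]
w2 (372, 276) 150 [[ 609. -285.  150.]]
[[ 681. -371.    0.]
 [ 765.   17.    0.]]
tcp [492.8  62.8 250.7] turn 0.197 shift [-0.012   0.0249  0.5691] tilt [-6.e-04 -1.e-04 -1.e+00]
tcp [492.8  62.8 250.7] turn 0.197 shift [-0.0118  0.0249  0.8158] tilt [-6.e-04 -1.e-04 -1.e+00]
```

servo_tool(motion=[[[0, 0, 0.1], 0.197, 1], [[-0.012, 0.025, 0.16], 0, 1], [[0, 0, 0.18], 0, 1], [[0, 0, 0.13], 0, 1], [[0, 0, 0], 0, 1]])

```text
t: 5.32
tcp_pos: [497.2, 57.7, 77.2]
ee_rot: [-2.387, -2.037, 0.008]
ft_force: [-0.7, 0.2, 0.5]
finger_gap: 0.996
gripper_force: 0.0
```

```bash
python3 go.py 499.6 58 6 -9
```

```text
tcp [497.2  57.7  77.2] turn -0.001 shift [0.0026 0.0093 0.2372] tilt [-0.0019 -0.0058 -1.    ]
```

servo_tool(motion=[[[0.003, 0.009, 0.1], 0, 1], [[0, 0, 0.1], 0, 1], [[0, 0, 0.036], 0, 1], [[0, 0, 0], 0, 1]], force=40)

```text
t: 5.82
tcp_pos: [502.8, 59.7, 9.9]
ee_rot: [2.387, 2.041, 0.001]
ft_force: [0.2, 0.1, 0.7]
finger_gap: 1.003
gripper_force: 0.0
```

servo_tool(motion=[[[0, 0, 0], 0, -1], [[0, 0, 0], 0, -1], [[0, 0, 0], 0, -1], [[0, 0, 0], 0, -1], [[0, 0, 0], 0, -1]], force=40)

```text
t: 6.45
tcp_pos: [502.9, 60.3, 10.1]
ee_rot: [2.386, 2.042, 0.002]
ft_force: [-1.8, -1.2, 5.8]
finger_gap: 0.519
gripper_force: 42.1
```

servo_tool(motion=[[[0, 0, -0.05], 0, -1], [[0, 0, -0.15], 0, -1], [[0, 0, -0.15], 0, -1], [[0, 0, 0], -0.1, -1], [[0, 0, 0], 0, -1]])

```text
t: 7.08
tcp_pos: [502.5, 60.2, 115.1]
ee_rot: [2.305, 2.133, 0.002]
ft_force: [0.7, -0.6, -1.3]
finger_gap: 0.524
gripper_force: 41.5
```

```bash
python3 go.py 578.2 -340.8 110 -4.5
```

```text
tcp [502.5  60.2 115.1] turn 0.002 shift [-1.3128  0.3563  0.0174] tilt [ 2.0e-04  1.4e-03 -1.0e+00]
```

servo_tool(motion=[[[-0.164, 0.045, 0], 0, -1], [[-0.164, 0.045, 0], 0, -1], [[-0.164, 0.045, 0], 0, -1], [[-0.164, 0.045, 0], 0, -1], [[-0.164, 0.045, 0], 0, -1]])

```text
t: 7.7
tcp_pos: [550.3, -191.7, 113.4]
ee_rot: [-2.306, -2.132, 0.001]
ft_force: [1.2, 0.6, -0.4]
finger_gap: 0.517
gripper_force: 41.4
```

servo_tool(motion=[[[-0.164, 0.045, 0], 0, -1], [[-0.164, 0.045, 0], 0, -1], [[-0.164, 0.045, 0], 0, -1], [[0, 0, 0], 0, -1], [[0, 0, 0], 0, -1]])

```text
t: 8.32
tcp_pos: [579.1, -340.0, 113.0]
ee_rot: [-2.304, -2.132, 0.001]
ft_force: [-1.1, 0.1, -1.8]
finger_gap: 0.519
gripper_force: 41.5
```

```bash
python3 go.py 578.2 -340.8 50 -4.5
```

```text
tcp [ 579.1 -340.   113. ] turn 0.001 shift [-0.0031 -0.0024  0.21  ] tilt [ 0.0014 -0.002  -1.    ]
```

servo_tool(motion=[[[-0.003, -0.002, 0.1], 0, -1], [[0, 0, 0.1], 0, -1], [[0, 0, 0.08], 0, -1], [[0, 0, 0], 0, -1]])

```text
t: 8.82
tcp_pos: [577.6, -338.9, 28.0]
ee_rot: [-2.3, -2.133, 0.002]
ft_force: [0.2, 0.7, -1.1]
finger_gap: 0.522
gripper_force: 41.5
```

```bash
python3 go.py 578.2 -340.8 15 -4.5
```

```text
tcp [ 577.6 -338.9   28. ] turn 0.004 shift [-0.0064  0.0027  0.0434] tilt [ 0.0023 -0.0043 -1.    ]
```

servo_tool(motion=[[[-0.006, 0.002, 0.02], 0, -1], [[0, 0, 0.015], 0, -1], [[0, 0, 0.008], 0, -1], [[0, 0, 0], 0, -1]])

```text
t: 9.32
tcp_pos: [579.6, -343.3, 17.2]
ee_rot: [2.305, 2.135, 0.0]
ft_force: [-0.5, -0.1, -2.3]
finger_gap: 0.519
gripper_force: 41.5
```

servo_tool(motion=[[[0.004, 0, 0.007], 0, -1], [[0, 0, 0.004], 0, -1], [[0, 0, 0], 0, -1]])

```text
t: 9.7
tcp_pos: [579.8, -342.0, 14.2]
ee_rot: [2.305, 2.135, 0.0]
ft_force: [-1.1, 1.9, 2.3]
finger_gap: 0.523
gripper_force: 41.7
```

servo_tool(motion=[[[0, 0, 0], 0, 1], [[0, 0, 0], 0, 1], [[0, 0, 0], 0, 1], [[0, 0, 0], 0, 1]])

```text
t: 10.2
tcp_pos: [579.7, -342.1, 13.7]
ee_rot: [-2.305, -2.135, 0.0]
ft_force: [-0.2, 0.4, 0.5]
finger_gap: 0.998
gripper_force: 0.0
```

servo_tool(motion=[[[0, 0, -0.1], 0, 1], [[0, 0, -0.15], 0, 1], [[0, 0, -0.15], 0, 1], [[0, 0, 0], 0.18, 1], [[0, 0, 0], 0, 1]])

```text
t: 10.82
tcp_pos: [579.9, -342.1, 134.3]
ee_rot: [2.448, 1.968, 0.001]
ft_force: [-0.3, -0.5, -0.1]
finger_gap: 0.998
gripper_force: 0.0
```

```bash
python3 go.py 450 -270.5 100 -12.6;  python3 snap.py w5; python3 -c "
from fit import *
print(fit('block_middle',['w5'],(450,-271),zfree=False,r=8,ry=.2))"
```

```text
tcp [ 579.9 -342.1  134.3] turn 0.004 shift [ 0.1386 -0.4748  0.1138] tilt [-3.e-04  9.e-04 -1.e+00]
[ 579.51176958 -341.92365638  133.45145389] [-2.44696299e+00 -1.96946066e+00  3.18968186e-04]
(array([ 4.51317280e+02, -2.70903767e+02, -1.99993324e-01]), np.float64(-23.381312551817178))
```

View pics/w5.png

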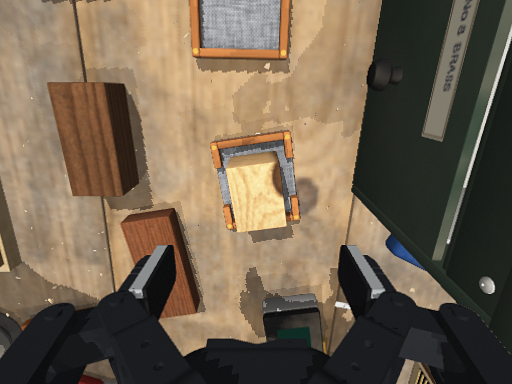

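The short block sits inside the short tray's rim at (258,190). Next is the middle block.

servo_tool(motion=[[[0.046, -0.158, 0], 0, 1], [[0.046, -0.158, 0], 0, 1], [[0.046, -0.158, 0.05], 0, 1], [[0, 0, 0.12], 0, 1], [[0, 0, 0], 0, 1]])

```text
t: 11.5
tcp_pos: [447.4, -269.5, 80.2]
ee_rot: [-2.444, -1.966, 0.003]
ft_force: [-0.4, 0.5, 0.7]
finger_gap: 0.999
gripper_force: 0.0
```

```bash
python3 go.py 450.3 -270.6 6 -12.6
```

```text
tcp [ 447.4 -269.5   80.2] turn 0.005 shift [-0.0021  0.0115  0.2472] tilt [ 0.0018 -0.0054 -1.    ]
```

servo_tool(motion=[[[-0.002, 0.004, 0.1], 0, 1], [[0, 0, 0.1], 0, 1], [[0, 0, 0.042], 0, 1], [[0, 0, 0], 0, 1], [[0, 0, 0], 0, 1]])

```text
t: 12.12
tcp_pos: [451.7, -272.2, 11.4]
ee_rot: [2.448, 1.966, 0.001]
ft_force: [-0.1, -0.0, -0.4]
finger_gap: 1.003
gripper_force: 0.0
```

servo_tool(motion=[[[0, 0, 0], 0, -1], [[0, 0, 0], 0, -1], [[0, 0, 0], 0, -1], [[0, 0, 0], 0, -1], [[0, 0, 0], 0, -1]])

```text
t: 12.75
tcp_pos: [451.4, -272.0, 11.0]
ee_rot: [2.449, 1.966, 0.001]
ft_force: [-0.1, 0.1, 4.9]
finger_gap: 0.521
gripper_force: 42.4
```

servo_tool(motion=[[[0, 0, -0.05], 0, -1], [[0, 0, -0.15], 0, -1], [[0, 0, -0.15], 0, -1], [[0, 0, 0], -0.075, -1], [[0, 0, 0], 0, -1]])

```text
t: 13.38
tcp_pos: [451.0, -271.8, 116.1]
ee_rot: [2.391, 2.037, 0.0]
ft_force: [0.0, -1.3, -1.0]
finger_gap: 0.52
gripper_force: 41.8
```

```bash
python3 go.py 628.6 6.7 115 -9.3
```

```text
tcp [ 451.  -271.8  116.1] turn 0.003 shift [1.0117 0.4344 0.0037] tilt [-3.e-04  8.e-04 -1.e+00]
```

servo_tool(motion=[[[0.169, 0.072, 0], 0, -1], [[0.169, 0.072, 0], 0, -1], [[0.169, 0.072, 0], 0, -1], [[0.169, 0.072, 0], 0, -1], [[0.169, 0.072, 0], 0, -1]])

```text
t: 14.0
tcp_pos: [597.7, -36.9, 114.4]
ee_rot: [-2.391, -2.036, 0.002]
ft_force: [1.5, -1.5, -0.5]
finger_gap: 0.52
gripper_force: 41.7
```

servo_tool(motion=[[[0.167, 0.074, 0], 0, -1], [[0, 0, 0], 0, -1], [[0, 0, 0], 0, -1]])

```text
t: 14.38
tcp_pos: [626.6, 7.3, 114.3]
ee_rot: [-2.39, -2.037, 0.003]
ft_force: [0.7, -1.0, -0.3]
finger_gap: 0.522
gripper_force: 41.7
```

```bash
python3 go.py 628.6 6.7 28 -9.3
```

```text
tcp [626.6   7.3 114.3] turn 0.004 shift [-0.0008  0.0075  0.2875] tilt [-8.0e-04 -2.3e-03 -1.0e+00]
```

servo_tool(motion=[[[0, 0.004, 0.1], 0, -1], [[0, 0, 0.1], 0, -1], [[0, 0, 0.08], 0, -1], [[0, 0, 0], 0, -1], [[0, 0, 0], 0, -1]])

```text
t: 15.0
tcp_pos: [628.8, 6.3, 32.3]
ee_rot: [2.392, 2.036, 0.001]
ft_force: [-0.0, 0.3, -0.8]
finger_gap: 0.521
gripper_force: 41.7
```

```bash
python3 go.py 628.6 6.7 15 -9.3
```

```text
tcp [628.8   6.3  32.3] turn 0.002 shift [ 0.0012 -0.0008  0.0577] tilt [ 1.e-04  8.e-04 -1.e+00]
```

servo_tool(motion=[[[0, 0, 0.03], 0, -1], [[0, 0, 0.017], 0, -1], [[0, 0, 0.008], 0, -1], [[0, 0, 0], 0, -1], [[0, 0, 0], 0, -1]])

```text
t: 15.62
tcp_pos: [628.5, 7.3, 15.0]
ee_rot: [-2.391, -2.038, 0.0]
ft_force: [-1.9, -0.2, 3.3]
finger_gap: 0.521
gripper_force: 42.2
```

Floor contact (+3.3 N at the expected height), so I'll release and retreat.

servo_tool(motion=[[[0, 0, 0], 0, 1], [[0, 0, 0], 0, 1], [[0, 0, 0], 0, 1], [[0, 0, 0], 0, 1]])

```text
t: 16.12
tcp_pos: [628.7, 7.3, 14.6]
ee_rot: [-2.391, -2.038, -0.0]
ft_force: [0.4, 0.7, 0.3]
finger_gap: 1.0
gripper_force: 0.0
```

servo_tool(motion=[[[0, 0, -0.1], 0, 1], [[0, 0, -0.15], 0, 1], [[0, 0, -0.15], 0, 1], [[0, 0, 0], -0.125, 1], [[0, 0, 0], 0, 1]])

```text
t: 16.75
tcp_pos: [628.9, 7.2, 135.2]
ee_rot: [2.289, 2.151, 0.001]
ft_force: [-0.7, 0.5, -0.5]
finger_gap: 1.005
gripper_force: 0.0
```

```bash
python3 go.py 461.8 -413.4 130 -3.7
```

```text
tcp [628.9   7.2 135.2] turn 0.003 shift [-1.4352 -0.4653  0.0167] tilt [ 1.e-04  9.e-04 -1.e+00]
```

servo_tool(motion=[[[-0.179, -0.058, 0], 0, 1], [[-0.179, -0.058, 0], 0, 1], [[-0.179, -0.058, 0], 0, 1], [[-0.179, -0.058, 0], 0, 1], [[-0.179, -0.058, 0], 0, 1]])

```text
t: 17.38
tcp_pos: [524.1, -256.7, 133.7]
ee_rot: [-2.289, -2.15, 0.001]
ft_force: [0.8, -0.4, 0.0]
finger_gap: 0.996
gripper_force: 0.0
```

servo_tool(motion=[[[-0.179, -0.058, 0], 0, 1], [[-0.179, -0.058, 0], 0, 1], [[-0.182, -0.06, 0], 0, 1], [[0, 0, 0.15], 0, 1], [[0, 0, 0], 0, 1]])

```text
t: 18.0
tcp_pos: [460.1, -412.5, 85.3]
ee_rot: [-2.285, -2.144, 0.001]
ft_force: [-0.6, -0.3, 0.8]
finger_gap: 1.004
gripper_force: 0.0
```

```bash
python3 go.py 461.8 -413.4 3 -3.7
```

```text
tcp [ 460.1 -412.5   85.3] turn 0.001 shift [-0.0043  0.0078  0.2741] tilt [ 0.0055 -0.0068 -1.    ]
```

servo_tool(motion=[[[-0.002, 0.002, 0.1], 0, 1], [[0, 0, 0.1], 0, 1], [[0, 0, 0.07], 0, 1], [[0, 0, 0], 0, 1], [[0, 0, 0], 0, 1]])

```text
t: 18.62
tcp_pos: [464.5, -414.6, 10.3]
ee_rot: [2.286, 2.152, 0.0]
ft_force: [-0.1, -0.7, 0.7]
finger_gap: 0.998
gripper_force: 0.0
```

```bash
python3 go.py 461.8 -413.4 3 -3.7
```

```text
tcp [ 464.5 -414.6   10.3] turn 0.005 shift [ 0.0036 -0.0092  0.0243] tilt [-9.0e-04  1.2e-03 -1.0e+00]
```

servo_tool(motion=[[[0.003, -0.006, 0.012], 0, 1], [[0, 0, 0.012], 0, 1], [[0, 0, 0], 0, 1]])

```text
t: 19.0
tcp_pos: [461.6, -413.5, 1.4]
ee_rot: [-2.288, -2.153, -0.0]
ft_force: [0.1, 0.1, -0.0]
finger_gap: 1.002
gripper_force: 0.0
```

servo_tool(motion=[[[0, 0, 0], 0, -1], [[0, 0, 0], 0, -1], [[0, 0, 0], 0, -1], [[0, 0, 0], 0, -1], [[0, 0, 0], 0, -1]])

```text
t: 19.62
tcp_pos: [462.0, -413.7, 1.8]
ee_rot: [2.288, 2.153, 0.0]
ft_force: [1.2, -1.0, 2.5]
finger_gap: 0.57
gripper_force: 42.5
```

servo_tool(motion=[[[0, 0, -0.05], 0, -1], [[0, 0, -0.15], 0, -1], [[0, 0, -0.15], 0, -1], [[0, 0, 0], 0.216, -1], [[0, 0, 0], 0, -1]])

```text
t: 20.25
tcp_pos: [461.9, -413.7, 107.6]
ee_rot: [2.46, 1.953, 0.0]
ft_force: [1.3, -0.1, -0.8]
finger_gap: 0.576
gripper_force: 42.2
```

```bash
python3 go.py 606.1 -158.5 105 -13.4
```

```text
tcp [ 461.9 -413.7  107.6] turn 0.007 shift [0.9387 0.2704 0.0084] tilt [-5.e-04  1.e-03 -1.e+00]
```

servo_tool(motion=[[[0.188, 0.054, 0], 0.005, -1], [[0.188, 0.054, 0], 0, -1], [[0.188, 0.054, 0], 0, -1], [[0.188, 0.054, 0], 0, -1], [[0.187, 0.054, 0], 0, -1]])

```text
t: 20.88
tcp_pos: [605.9, -156.4, 105.8]
ee_rot: [-2.462, -1.95, 0.002]
ft_force: [0.9, -0.9, -1.2]
finger_gap: 0.579
gripper_force: 42.2
```

servo_tool(motion=[[[0, 0, 0], 0, -1], [[0, 0, 0.1], 0, -1], [[0, 0, 0.1], 0, -1], [[0, 0, 0], 0, -1], [[0, 0, 0], 0, -1]])

```text
t: 21.5
tcp_pos: [605.8, -158.9, 47.3]
ee_rot: [2.465, 1.947, 0.0]
ft_force: [0.5, 0.5, -0.9]
finger_gap: 0.575
gripper_force: 42.1
```

```bash
python3 go.py 606.1 -158.5 6.5 -13.4
```

```text
tcp [ 605.8 -158.9   47.3] turn -0.0 shift [0.0016 0.0007 0.1359] tilt [-1.e-04  2.e-04 -1.e+00]
```

servo_tool(motion=[[[0, 0, 0.06], 0, -1], [[0, 0, 0.04], 0, -1], [[0, 0, 0.02], 0, -1], [[0, 0, 0.01], 0, -1], [[0, 0, 0], 0, -1]])

```text
t: 22.12
tcp_pos: [605.8, -158.3, 7.4]
ee_rot: [-2.466, -1.946, 0.0]
ft_force: [-0.2, -0.0, -1.0]
finger_gap: 0.577
gripper_force: 42.2
```

servo_tool(motion=[[[0, 0, 0.005], 0, -1], [[0, 0, 0], 0, -1]])

```text
t: 22.38
tcp_pos: [605.9, -158.3, 6.2]
ee_rot: [2.466, 1.946, 0.0]
ft_force: [0.2, -0.2, -1.1]
finger_gap: 0.576
gripper_force: 42.2
```

servo_tool(motion=[[[0, 0, 0.002], 0, -1], [[0, 0, 0], 0, 1], [[0, 0, 0], 0, 1], [[0, 0, 0], 0, 1], [[0, 0, 0], 0, 1]])

```text
t: 23.0
tcp_pos: [605.8, -158.3, 5.4]
ee_rot: [2.466, 1.946, 0.0]
ft_force: [0.8, 0.9, 0.3]
finger_gap: 1.0
gripper_force: 0.0
```

servo_tool(motion=[[[0, 0, -0.1], 0, 1], [[0, 0, -0.18], 0, 1], [[0, 0, -0.18], 0, 1], [[0, 0, -0.18], 0, 1], [[0, 0, -0.17], 0, 1]])

```text
t: 23.62
tcp_pos: [605.7, -158.3, 250.5]
ee_rot: [2.465, 1.946, 0.001]
ft_force: [0.5, 0.3, 0.1]
finger_gap: 0.999
gripper_force: 0.0
```

servo_tool(motion=[[[0, -0.18, 0], 0, 1], [[0, -0.18, 0], 0, 1], [[0, 0, 0], 0, 1]])

```text
t: 24.0
tcp_pos: [497.5, -132.4, 249.1]
ee_rot: [-2.466, -1.946, 0.001]
ft_force: [0.6, -0.9, 0.0]
finger_gap: 0.998
gripper_force: 0.0
```

```bash
python3 snap.py w6
python3 - <<'E'
from h import *
im=cams.capture('top');cv2.imwrite('pics/top1.png',im[:,:,::-1])
cv2.imwrite('pics/f.png',np.hstack([cv2.resize(cv2.imread('pics/w6.png'),(400,300)),cv2.resize(cv2.imread('pics/top1.png')[120:270,130:330],(400,300),interpolation=cv2.INTER_CUBIC)]))
E
```

```text
[ 499.5135271  -132.93071439  249.11574962] [2.46530058e+00 1.94581593e+00 1.00082544e-03]
```

View pics/f.png

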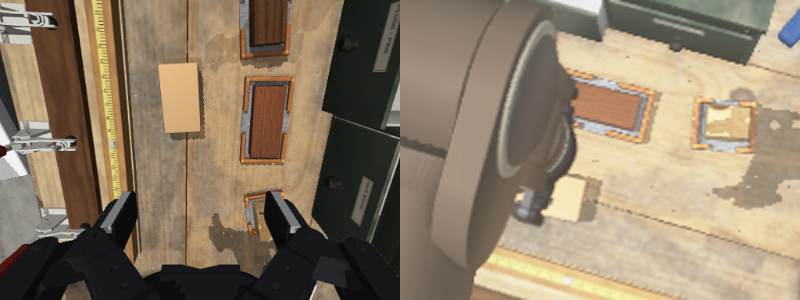

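The long block lies inside its rim, seen at about (268,118) in the left half. I'll take one more view to check the middle block, and w5 serves for the short one.

servo_tool(motion=[[[0.18, 0, 0], 0, 1], [[0.18, 0, 0], 0, 1], [[0, 0, 0], 0, 1], [[0, 0, 0], 0, 1]])

```text
t: 24.6
tcp_pos: [526.8, -28.1, 248.0]
ee_rot: [2.465, 1.947, -0.001]
ft_force: [0.3, -0.2, -0.0]
finger_gap: 1.002
gripper_force: 0.0
```

```bash
python3 snap.py w7
python3 - <<'E'
import fit as F, numpy as np,pickle,cv2
from h import proj
P=pickle.load(open('poses.pkl','rb'));ims=[]
for n,k in (('short','w5'),('middle','w7'),('long','w7')):
    b='block_'+n;t=P['tray_'+n];V=[F.load(k)]
    R=F.differential_evolution(lambda p:F.score(p,b,V,F.S[b][2]+4),[(t[0]-10,t[0]+10),(t[1]-10,t[1]+10),(t[2]-.15,t[2]+.15)],seed=1,popsize=12)
    d=R.x-t[:3];c,s=np.cos(t[2]),np.sin(t[2]);print(n,'offset in tray',(c*d[0]+s*d[1]).round(1),(-s*d[0]+c*d[1]).round(1),np.degrees(d[2]).round(1),R.fun.round(1))
x=cv2.imread('pics/w7.png');y=cv2.imread('pics/w5.png')
cv2.imwrite('pics/g.png',np.hstack([cv2.resize(x[20:270,230:480],(400,400)),cv2.resize(y[110:250,190:330],(400,400))]))
E
```

```text
[526.48771958 -28.63719924 248.09371915] [ 2.46618098e+00  1.94613232e+00 -7.77338640e-04]
short offset in tray 2.0 -2.1 1.5 -23.9
middle offset in tray 1.0 0.7 1.0 -23.3
long offset in tray -0.8 0.3 -0.3 -22.0
```

View pics/g.png

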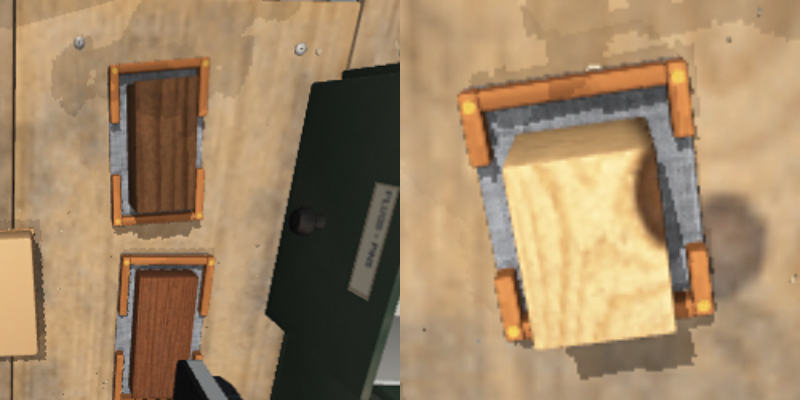

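The views show all three blocks lying flat within their recesses, off-centre by at most 2.1 mm against about 8 mm of clearance. The gripper is clear of everything.

```bash
python3 -c "
from cell import job
print(job.sign_off())"
```

```text
the job is handed in; nothing more can be done
None
```

All three hardwood blocks lie flat and right side up in the trays made for them, the cork sanding block and drill bit box were left alone, and the job was handed in at about 25 s of the 83 s allowed.

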